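# Park the turning index table with its locking pin

### The arm

A 6-joint arm with a two-finger parallel gripper is mounted at the origin on the work surface. World frame = base frame: x ahead of the robot, y to its left, z up, the work surface at z = 0. Lengths are in m, angles in rad, forces in N, time in s.
With the tool pointing down it reaches from about 0.325 to 0.775 m from the base axis. Payload 5.5 kg.
Tool frame: the origin (TCP) lies on the centre line of the jaws, within the pads' length; the fingertips stand 11 mm ahead of it and the grasp point (between the pads) lies 8 mm behind it; z points along the fingers, y is the line along which they close (so a half turn about z gives the same grasp; the last joint's range is limited). The gripper opens to 85 mm and grips with 20 to 120 N. Pads are 22 mm wide; open, the fingers measure 114 mm over their backs; the gripper's body (76 mm by 85 mm) begins 54 mm behind the grasp point. The pads swing forward as they close: fully open they stand 13 mm farther back than shut.
Start: joints at [-1.164, 0.091, 1.231, -0, 1.82, -0.057], TCP at [0.268, -0.537, 0.242] pointing down, gripper open.
Joint ranges: [-2.87, 2.87], [-0.86, 2.18], [0.17, 2.46], [-1.51, 4.65], [0.06, 2.69], [-2.65, 2.65]. Speed limits (rad/s): [2.57, 2.57, 3.01, 3.14, 3.14, 3.14].

### API

Orientations are given as a unit quaternion [w, x, y, z].
In Python, from plant import r gives the robot as it stands.
- The arm moves only by the tool drive_tool, never from a script. Its arguments are lists of equal length, an entry for each row: "delta_pos": the shift along the world's x, y, z as a fraction of full scale, a list of three; "twist": the turn, a rotation vector about the world's x, y, z as a fraction of full scale, a list of three. A call has 1 to 12 rows; each row shifts and turns the commanded pose from where the row before left it; what a row does not reach is not made up. Full scale, the value 1, is 0.025 m for a shift and 5 degrees for a turn. A row lasts 1/8 s, in which the tool goes at most 62.5 mm and 10.7 degrees, less where a joint would pass 70% of its speed; a pose out of reach is approached as far as the arm can. A call with a number of a shift or a turn outside -1 to 1 is refused whole. A call with a gripper value outside its range is refused whole. "gripper" is the opening in per cent of the stroke, from 0 (shut) to 100 (fully open), set as the call begins (left out, the last holds). The fingers move at their own pace and stop on an object; the grip force is fixed at half the most. Time passes only in rows, so rows that do not move let the fingers close. It gives the time, the measured TCP pose, the force, the opening and the grip force at its end, in the units of the state.
- r.get_obs(): the state, without advancing time (a new reading comes with each control period).
- r.snapshot(name): name is "scene" or "side" or "wrist"; returns the picture (400x640x3 uint8, red, green, blue); there is no depth.
- r.get_calibration(name): a dict with "camera_matrix" (3x3 intrinsics, pixels), "k1" (the pictures are not rectified: a ray, as slopes to the right and down, at radius r is drawn at 1 + k1 r^2 times it, then the intrinsics apply), "world_to_cam" (4x4, takes a point from world to camera coordinates); the wrist camera has in their place "T_tool_cam" (4x4, takes a point from camera to tool coordinates, whose origin is the TCP and whose axes are the flange's). Camera axes: x right, y down, z forward; pixel columns grow to the right and rows downward; lengths in m; the calibration is good to about 2 mm. A picture is of the moment at which its call begins: read the wrist's pose just before it. get_calibration takes no time and is no camera call.
- r.close_job(): hands the job in; it is judged then, once.
Trained networks look in the newest picture that a camera, given by its name, has taken for a name from the list of things; names that differ only in an ending like _2 or _b are one class to them, and where a whole thing is asked for, a point or a joint stands for the part that bears it (a point fixed in the world has none). Each returns a list of dicts, best first, with "conf" (0 to 1); they miss things now and then, are a little off and sometimes report something else, mostly with a low value. They report only what shows in the picture. A call takes as long as a camera call. They do not tell look-alikes from the thing itself.
- r.recognise(label, camera): "box" ([centre column, centre row, width, height] in pixels, round what is visible of it).
The state is a dict: "time_s": time; "joints": joint angles; "dq": joint speeds; "tau": joint torques, N m; "position": TCP position; "tool_rot": TCP orientation; "force": force on the tool from outside, world axes, zero at the start; "moment": the same for the moment, N m; "finger_gap": finger opening in m; "grip_force": force on a finger pad.
Only numpy, scipy, OpenCV 4.12 (cv2) and the standard library are available. Lean on these libraries where they do the work, as an engineer would, in place of code of your own. Each camera call takes 0.05 s, during which the arm holds its last target. There are 200 camera calls.

### The job

The index table is still turning on its slipping drive and has to be parked for loading. Take the red-headed locking pin out of the blue rack and put its shank through the slot of the fixed yellow guide; gently press its tip on the disc's face to brake it to a crawl, well below a third of its running speed, before letting the hole in the orange insert creep in and stop under the slot. Then push the pin fully home, collar down on the guide, let go of it and leave the table parked; do not press hard on the disc and do not disturb the spare pins or anything else on the bench.

Things in the scene. Friction and masses are not known exactly. Their poses are not given: they have to be found in the camera images.
- pin: locking pin, 0.09 kg, upright in one of the rack's three holes. Origin on its axis at the underside of its collar, z up. Below it a round steel shank 12 mm diameter, 55 mm long, bevelled 1 mm over its last 4 mm; above it a round collar 28 mm diameter, 6 mm thick, then a square red head 18 by 18 mm (sides along the pin's x and y), 6 to 51 mm above the origin, to grip by two opposite sides
- pin_tip (a point): centre of the flat end of the locking pin's shank, 55 mm below the pin's origin
- rack: fixed blue pin rack, 60 mm (x) by 200 mm (y), 62 mm high; origin at the centre of its underside. Three loose 20 mm holes in a row along its y, 68 mm apart (y = -68, 0, 68 mm); the pins' collars lie on its top. The pins' sides lie along the rack's x and y within 0.1 rad; fingers that close along the rack's x keep clear of the neighbouring pins
- stand: fixed stand of the index table; origin on the disc's vertical axis at bench level, z up, x from that axis towards the guide's slot. The yellow guide, 50 mm wide and 14 mm thick (81 to 95 mm above the bench), reaches in over the disc from a grey post 140 to 170 mm out along x, nothing of it higher than 95 mm
- slot (a point): centre of the upper mouth of the guide's slot, in the guide's top face, 85 mm from the disc's axis, 95 mm above the bench; axes as the stand. The slot goes through the guide, 18 mm along x (radial) by 14 mm along y (the way the disc runs), with a 2.5 mm bevel at its mouth. Fully home, the pin's collar lies on the guide: the pin's origin is at this point, its tip 55 mm lower
- lower_slot (a point): centre of the mouth of a second slot in the fixed stand, 43 mm straight below the first one and under the disc (hidden by it), 22 mm deep, 22 mm (radial) by 17 mm, with a 3 mm bevel; the pin's tip ends 12 mm inside it
- hub: the aluminium disc with its sprung hub; origin on the disc's axis, 50 mm above the bench. Disc 240 mm diameter, 12 mm thick, 1.6 kg, upper face 75 mm above the bench. Pressed with the pin, it sinks about 1 mm for each 9 N (after a first 1 to 2 N), at most 4 mm, and rises again. Low board nests (to 5 mm) within 60 mm of the axis
- disc_hole (a point): centre of the upper mouth of the disc's round hole, 85 mm from the disc's axis, in the disc's upper face; axes turn with the disc. 16 mm diameter, unbevelled, right through the 12 mm disc, in an orange insert (50 mm radial by 44 mm)
- disc (a joint): angle of the disc in rad, growing without limit, anticlockwise from above; at 0 and each whole turn (2 pi) the hole lies under the slot. A slipping drive (0.35 N m) turns it anticlockwise at 0.9 rad/s when untouched; drag slows it in proportion, 4.1 N at the hole's radius stops it, that is 5 to 11 N of pressing with the pin (hidden friction 0.4 to 0.8); released, it starts again
- spare_a: spare pin with a blue head, same head and collar as the locking pin but a 17 mm thick, 50 mm long shank that does not fit the slot; leave it in the rack. Origin under its collar
- spare_b: spare pin with a black head, otherwise as the blue one; leave it in the rack
- red_bin: red parts bin, 120 by 160 mm, 70 mm high, origin under its centre; bystander
- blue_bin: blue parts bin, 120 by 160 mm, 70 mm high, origin under its centre; bystander
- tape_a: amber tape ring, 96 mm diameter, 18 mm high, lying flat; bystander
- tape_b: copper-coloured tape ring, 84 mm diameter, 12 mm high, lying flat; bystander
- boards: stack of green circuit boards, 150 by 200 mm, 16 mm high (parts on it to 24 mm); bystander
Not all that is in view belongs to the job. Leave any black or brown look-alike of the rack alone.

How it is judged:
By the outcome, as a careful person would: the job done as asked, in the order asked, and still so for the second after the job is handed in, with the robot touching nothing.
It also fails if it takes over 64 s, if anything falls off the work surface, if the arm or the gripper's body presses on something with over 40 N, if the wrist force passes 120 N, or if a joint passes its speed limit or range.

## Working session

There is one attempt and no reset: what is moved stays moved. The work goes in short steps, Python scripts to look and compute and a tool call to move; the robot and the scene stay as the last step left them, time stands still between calls to the robot, and variables do not carry over. Pictures are saved under pics/ and viewed, at most 10 in all, crops included, and the job is handed in when it is done.

Besides the shell and the picture viewer there is one more tool, called after "Emit:" by a JSON object that holds its "api" and its "payload", one argument or row to a line. drive_tool: Moves the arm, as the interface text tells. Its arguments: {"type":"object","properties":{"delta_pos":{"type":"array"},"twist":{"type":"array"},"gripper":{"type":"number"}},"required":["delta_pos","twist"]}

```bash
mkdir -p pics; ls
cat > h.py <<'E'
import numpy as np, cv2
from plant import r
def snap(c,n):
    im=r.snapshot(c); cv2.imwrite(f'pics/{n}.png',im[:,:,::-1]); return im
E
python3 - <<'E'
from h import *
a=snap('scene','s0'); b=snap('side','d0')
for c in('scene','side'):
    k=r.get_calibration(c); print(c,k)
    for l in('pin','rack','stand','hub','disc_hole','spare_a'):
        print(l,[(np.round(d['box'],1).tolist(),round(d['conf'],2)) for d in r.recognise(l,c)])
o=r.get_obs(); print({k:np.round(v,3) for k,v in o.items()})
E
```

```text
pics
scene {'camera_matrix': array([[474.15670373,   0.        , 314.34471946],
       [  0.        , 474.15670373, 200.76210222],
       [  0.        ,   0.        ,   1.        ]]), 'k1': -0.0879717251352373, 'world_to_cam': array([[ 0.56992365,  0.82144106,  0.02053343, -0.25062926],
       [ 0.62100625, -0.41422698, -0.66540758, -0.27827522],
       [-0.5380876 ,  0.3919829 , -0.74619779,  1.64005612],
       [ 0.        ,  0.        ,  0.        ,  1.        ]])}
pin [([253.6, 241.1, 8.4, 14.2], 0.71)]
rack [([251.8, 183.7, 45.7, 60.2], 0.97), ([155.9, 208.3, 35.0, 67.3], 0.79), ([255.5, 258.0, 50.2, 73.7], 0.69), ([379.6, 192.3, 83.5, 95.8], 0.51), ([245.1, 221.4, 13.1, 16.7], 0.48)]
stand [([378.8, 192.6, 84.8, 89.4], 0.92)]
hub [([379.9, 199.6, 86.5, 70.1], 0.73), ([381.9, 197.2, 88.5, 67.0], 0.58)]
disc_hole [([382.4, 197.9, 89.0, 71.2], 0.88)]
spare_a [([262.9, 261.7, 9.4, 17.6], 0.49), ([245.9, 222.8, 12.8, 16.3], 0.45), ([334.5, 305.0, 42.6, 37.7], 0.32), ([247.9, 326.4, 33.0, 33.3], 0.2)]
side {'camera_matrix': array([[424.05200669,   0.        , 321.17199551],
       [ 
[... 687 characters left out ...]
.94)]
disc_hole [([337.2, 175.3, 67.2, 49.8], 0.6), ([329.6, 177.9, 85.3, 59.4], 0.32)]
spare_a [([360.5, 259.1, 10.8, 13.4], 0.68), ([317.9, 257.4, 11.2, 16.7], 0.65), ([337.8, 174.8, 65.3, 51.3], 0.24)]
{'time_s': np.float64(0.7), 'joints': array([-1.164,  0.091,  1.231,  0.   ,  1.82 , -0.057]), 'dq': array([-0.   ,  0.001, -0.001, -0.   ,  0.001, -0.002]), 'tau': array([ 2.000e-03, -4.583e+01, -4.180e+01, -0.000e+00,  0.000e+00,
        0.000e+00]), 'position': array([ 0.268, -0.537,  0.242]), 'tool_rot': array([0.   , 0.973, 0.23 , 0.   ]), 'force': array([-0.383, -0.189,  0.311]), 'moment': array([-0.042,  0.   , -0.008]), 'grip_force': np.float64(0.0), 'finger_gap': np.float64(0.086)}
```

Run:
```python
import cv2,numpy as np
a=cv2.imread('pics/s0.png'); b=cv2.imread('pics/d0.png')
A=cv2.resize(a[130:360,130:460],None,fx=2.4,fy=2.4,interpolation=cv2.INTER_CUBIC)
B=cv2.resize(b[130:360,180:440],None,fx=2.5,fy=2.5,interpolation=cv2.INTER_CUBIC)
cv2.imwrite('pics/s0c.png',A);cv2.imwrite('pics/d0c.png',B)
```

```text
(no output)
```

View pics/s0c.png

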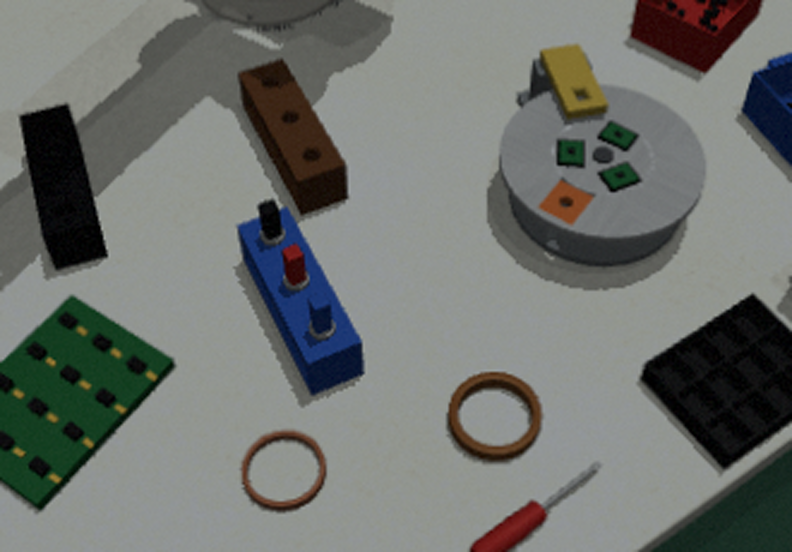

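View pics/d0c.png

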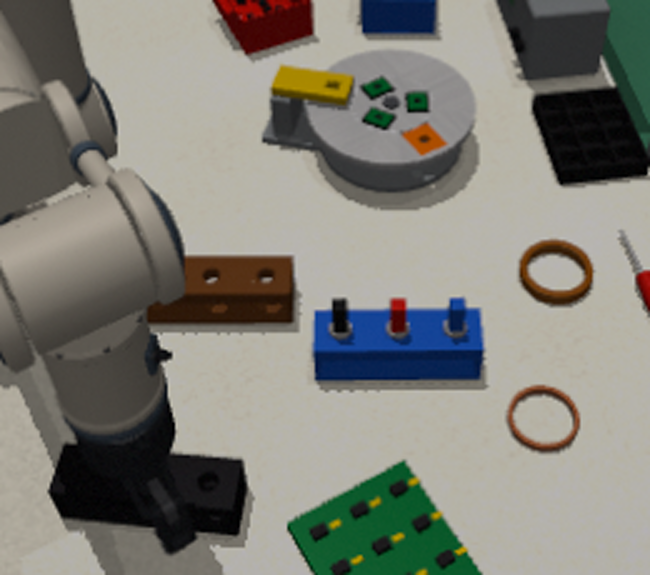

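The scene picture (crop scale 2.4, offset 130,130) shows the blue rack with black, red and blue heads at about (243,222), (252,239) and (264,262). The disc's yellow guide is at about (370,163) and its slot at about (372,168). The side view (crop scale 2.5, offset 180,130) shows the red head at about (339,257) and the slot at (313,164).

Could be taken for the pin: the red head in the blue rack at (252,239), the black spare at (243,222), the blue spare at (264,262) and the red screwdriver at (341,350). Could be taken for the rack: the brown block at (252,184) and the black block at (156,208). I choose the red head in the blue rack.

```bash
cat >> h.py <<'E'
def cam(c,T=None):
    k=r.get_calibration(c); K=k['camera_matrix']; k1=k['k1']
    if c=='wrist':
        from scipy.spatial.transform import Rotation as R
        o=T; q=o['tool_rot']; M=np.eye(4); M[:3,:3]=R.from_quat([q[1],q[2],q[3],q[0]]).as_matrix(); M[:3,3]=o['position']
        C=M@k['T_tool_cam']
    else: C=np.linalg.inv(k['world_to_cam'])
    return K,k1,C
def ray(cm,u,v):
    K,k1,C=cm; d=np.array([(u-K[0,2])/K[0,0],(v-K[1,2])/K[1,1]]); s=d.copy()
    for _ in range(20): s=d/(1+k1*(s@s))
    return C[:3,3],C[:3,:3]@np.array([s[0],s[1],1])
def atz(cm,u,v,z):
    p,d=ray(cm,u,v); return p+d*(z-p[2])/d[2]
def proj(cm,P):
    K,k1,C=cm; p=np.linalg.inv(C)@np.append(P,1); s=p[:2]/p[2]; s=s*(1+k1*(s@s)); return K[:2,:2]@s+K[:2,2]
def tri(rs):
    A=np.zeros((3,3));b=np.zeros(3)
    for p,d in rs:
        d=d/np.linalg.norm(d);Q=np.eye(3)-np.outer(d,d);A+=Q;b+=Q@p
    return np.linalg.solve(A,b)
def blobs(im,lo,hi,amin=15):
    m=cv2.inRange(cv2.cvtColor(im,cv2.COLOR_RGB2HSV),lo,hi); n,l,s,c=cv2.connectedComponentsWithStats(m)
    return m,[(c[i].round(1).tolist(),s[i].tolist()) for i in range(1,n) if s[i][4]>=amin]
E
python3 - <<'E'
from h import *
I={c:cv2.imread(f'pics/{n}.png')[:,:,::-1].copy() for c,n in(('scene','s0'),('side','d0'))}
for c in I:
    for nm,lo,hi in(('red',(0,150,60),(6,255,255)),('yel',(20,150,80),(32,255,255)),('org',(7,180,120),(17,255,255)),('blue',(105,150,60),(125,255,255))):
        print(c,nm,blobs(I[c],lo,hi)[1])
S,D=cam('scene'),cam('side')
print('pin',tri([ray(S,252.3,240),ray(D,339.2,257)]))
print('slot',tri([ray(S,372.3,168.8),ray(D,313.2,163.8)]),atz(S,372.3,168.8,.095),atz(D,313.2,163.8,.095))
print('axis',tri([ray(S,381.2,194.5),ray(D,336.3,171)]),atz(S,381.2,194.5,.078),atz(D,336.3,171,.078))
E
```

```text
scene red [([405.0, 117.8], [398, 111, 17, 16, 72]), ([434.8, 133.7], [426, 119, 24, 26, 95]), ([417.5, 131.4], [409, 122, 18, 22, 170]), ([405.7, 133.2], [401, 131, 11, 6, 24]), ([251.4, 235.5], [248, 233, 8, 6, 31]), ([341.5, 351.5], [327, 339, 30, 26, 312])]
scene yel [([368.3, 162.3], [356, 150, 26, 27, 402])]
scene org [([365.2, 214.1], [356, 206, 20, 17, 152])]
scene blue [([461.9, 152.6], [450, 148, 25, 11, 77]), ([474.1, 173.1], [444, 160, 65, 27, 446]), ([254.2, 251.2], [230, 217, 50, 65, 1063]), ([245.2, 262.8], [232, 238, 26, 51, 98])]
side red [([284.0, 130.2], [263, 110, 42, 41, 1070]), ([441.5, 249.6], [435, 238, 14, 24, 171]), ([339.0, 256.0], [337, 250, 5, 13, 64])]
side yel [([304.6, 163.0], [289, 157, 32, 13, 303]), ([445.2, 372.8], [442, 368, 7, 11, 59])]
side org [([349.4, 185.3], [342, 180, 16, 12, 101])]
side blue [([338.3, 124.6], [322, 107, 32, 36, 1004]), ([339.8, 268.4], [306, 250, 67, 32, 1615])]
pin [ 0.53334163 -0.257723    0.08899686]
slot [0.50681061 0.15236538 0.09495975] [0.50532556 0.15452402 0.095     ] [0.50722347 0.14962665 0.095     ]
axis [0.58557433 0.12253725 0.07615244] [0.58565987 0.12292265 0.078     ] [0.58551987 0.11848849 0.078     ]
```

Run:
```python
from h import *
S,D=cam('scene'),cam('side')
# heads centre (z .0905) black/blue in both pictures
for c,cm,pts in(('scene',S,[(242.3,221.8),(252,239.8),(263.7,261.7)]),('side',D,[(316,256.3),(339.1,256.5),(363,256.5)])):
    P=[atz(cm,*p,.0905) for p in pts]; v=P[2]-P[0]
    print(c,np.round(P,4).tolist(),np.linalg.norm(v),np.arctan2(v[1],v[0]))
print(r.get_calibration('wrist'))
o=r.get_obs();q=o['tool_rot'];print(q,'tool x ang',2*np.arctan2(q[2],q[1]))
```

```text
scene [[0.4672, -0.2482, 0.0905], [0.5317, -0.2563, 0.0905], [0.6049, -0.2658, 0.0905]] 0.13883024837220795 -0.12733778189130834
side [[0.4674, -0.2494, 0.0905], [0.5339, -0.2597, 0.0905], [0.6027, -0.2697, 0.0905]] 0.13681172884512235 -0.14914690388006135
{'camera_matrix': array([[321.75534533,   0.        , 321.00872686],
       [  0.        , 321.75534533, 197.93803752],
       [  0.        ,   0.        ,   1.        ]]), 'k1': -0.05678050935261973, 'T_tool_cam': array([[-8.80471039e-04, -9.62926493e-01, -2.69762476e-01,
         6.85708945e-02],
       [ 9.99999249e-01, -6.17835543e-04, -1.05848733e-03,
         7.57074254e-04],
       [ 8.52576651e-04, -2.69763206e-01,  9.62926314e-01,
        -1.31733517e-01],
       [ 0.00000000e+00,  0.00000000e+00,  0.00000000e+00,
         1.00000000e+00]])}
[3.49674526e-05 9.73234093e-01 2.29816010e-01 9.05513654e-06] tool x ang 0.4637772566605654
```

Emit:
{"api": "drive_tool", "payload": {
  "delta_pos": [
    [0.88,0.87,0],
    [0.88,0.87,0],
    [0.88,0.87,0],
    [0.88,0.87,0],
    [0.88,0.87,0],
    [0.88,0.87,0],
    [0.88,0.87,0],
    [0.88,0.87,0],
    [0.88,0.87,0],
    [0.88,0.87,0],
    [0.88,0.87,0],
    [0.88,0.87,0]
  ],
  "twist": [
    [0,0,-0.44],
    [0,0,-0.44],
    [0,0,-0.44],
    [0,0,-0.44],
    [0,0,-0.44],
    [0,0,-0.44],
    [0,0,-0.44],
    [0,0,-0.44],
    [0,0,-0.44],
    [0,0,-0.44],
    [0,0,-0.44],
    [0,0,-0.44]
  ]
}}

```text
time_s: 2.2
position: [0.5331, -0.2748, 0.2423]
tool_rot: [0.0, 1.0, 0.001, 0.0]
force: [-0.0, -0.7, -0.1]
finger_gap: 0.0853
grip_force: 0.0
```

Run:
```python
from h import *
o=r.get_obs(); im=snap('wrist','w1'); W=cam('wrist',o)
for P in([.533,-.258,.113],[.467,-.249,.113],[.6035,-.2677,.113]): print(proj(W,P))
```

```text
[300.55745634 193.02563299]
[291.77617597 264.16239745]
[311.56384493 106.07300263]
```

View pics/w1.png

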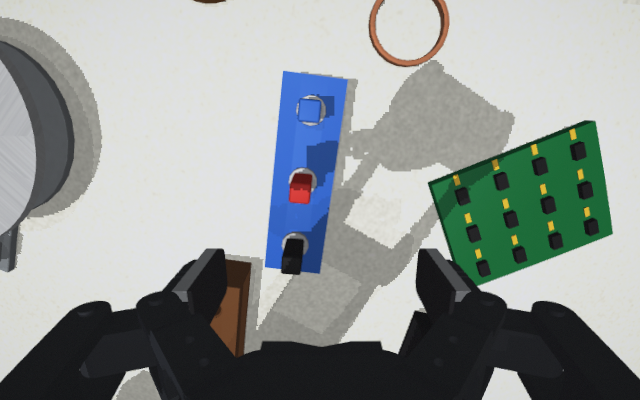

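```bash
cat > toph.py <<'E'
from h import *
o=r.get_obs(); im=snap('wrist','wx%d'%(o['time_s']*100)); W=cam('wrist',o)
m,b=blobs(im,(0,120,150),(8,255,255),30); print(b,np.round(o['position'],4))
for x in b:
    l=x[1]; mm=np.zeros_like(m); mm[l[1]:l[1]+l[3],l[0]:l[0]+l[2]]=m[l[1]:l[1]+l[3],l[0]:l[0]+l[2]]
    c,_=cv2.findContours(mm,cv2.RETR_EXTERNAL,cv2.CHAIN_APPROX_NONE); c=max(c,key=cv2.contourArea)
    R=cv2.minAreaRect(c); P=np.array([atz(W,*p,.113) for p in cv2.boxPoints(R)])
    e=P[1]-P[0]; print(R,'ctr',P.mean(0).round(4),atz(W,*x[0],.113).round(4),'sides',np.linalg.norm(e),np.linalg.norm(P[2]-P[1]),'ang mod 90deg',np.degrees(np.arctan2(e[1],e[0]))%90)
E
python3 toph.py; cat >/dev/null <<'E'
E
python3 - <<'E'
from h import *
im=cv2.imread('pics/w1.png'); print(im[176:204:2,300,::-1].tolist())
cv2.imwrite('pics/w1c.png',cv2.resize(im[150:290,240:360],None,fx=4,fy=4,interpolation=cv2.INTER_CUBIC))
E
```

```text
[([303.2, 196.9], [293, 188, 21, 18, 304])] [ 0.5353 -0.272   0.242 ]
((303.0643310546875, 196.35643005371094), (19.303720474243164, 16.81612777709961), 5.710593223571777) ctr [ 0.5325 -0.2569  0.113 ] [ 0.5321 -0.2571  0.113 ] sides 0.014673589178649263 0.016104098461678117 ang mod 90deg 83.3236150291212
[[85, 24, 21], [85, 24, 22], [86, 23, 23], [85, 23, 21], [125, 32, 30], [138, 38, 36], [165, 48, 47], [203, 61, 58], [215, 65, 61], [214, 64, 60], [213, 62, 59], [212, 61, 57], [211, 61, 56], [196, 52, 48]]
```

View pics/w1c.png

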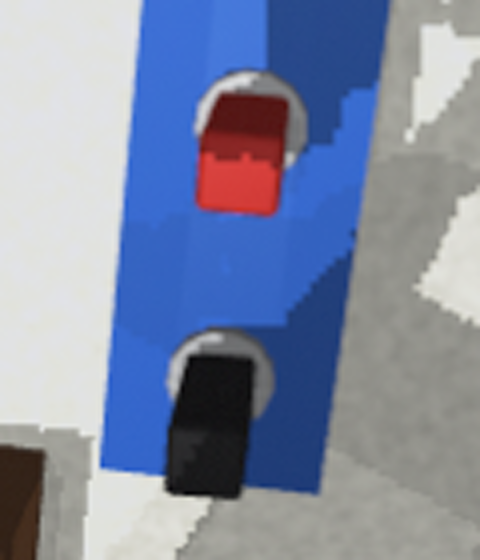

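The close crop shows the red head in the middle hole of the blue rack, top at about (303,196), square to the rack to within a degree or so. It is the locking pin, and it agrees with the triangulation to within 1 mm.

Emit:
{"api": "drive_tool", "payload": {
  "delta_pos": [
    [-0.04,0.3,0],
    [-0.04,0.3,-0.3],
    [0,0,-0.9],
    [0,0,-0.9],
    [0,0,-0.9],
    [0,0,-0.9],
    [0,0,-0.9],
    [0,0,-0.9],
    [0,0,-0.5],
    [0,0,0],
    [0,0,0]
  ],
  "twist": [
    [0,0,-0.73],
    [0,0,-0.73],
    [0,0,0],
    [0,0,0],
    [0,0,0],
    [0,0,0],
    [0,0,0],
    [0,0,0],
    [0,0,0],
    [0,0,0],
    [0,0,0]
  ],
  "gripper": 65
}}

```text
time_s: 3.68
position: [0.5308, -0.2611, 0.0885]
tool_rot: [0.0, 0.998, -0.062, 0.001]
force: [0.4, -0.3, -0.3]
finger_gap: 0.0555
grip_force: 0.0
```

Emit:
{"api": "drive_tool", "payload": {
  "delta_pos": [
    [0.1,0.15,-0.08],
    [0,0,0]
  ],
  "twist": [
    [0,0,0],
    [0,0,0]
  ]
}}

```text
time_s: 3.92
position: [0.5333, -0.2566, 0.0857]
tool_rot: [0.0, 0.998, -0.062, 0.0]
force: [0.3, 0.1, -0.5]
finger_gap: 0.0556
grip_force: 0.0
```

Run:
```python
from h import *
o=r.get_obs(); im=snap('wrist','w2'); W=cam('wrist',o); print(o['position'],o['force'],blobs(im,(0,120,60),(8,255,255),30)[1])
print([proj(W,[.5333,-.257,z]).round(1) for z in(.113,.068)])
```

```text
[ 0.53328795 -0.25663996  0.08572121] [ 0.31375449  0.05273285 -0.5340884 ] [([321.1, 279.2], [298, 236, 47, 84, 3551])]
[array([320.9, 300.2]), array([321. , 249.3])]
```

View pics/w2.png

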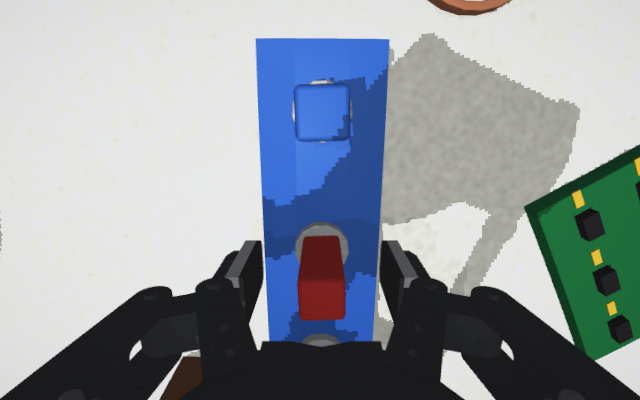

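The red head sits centred between the fingers: its top is at (321,299), where 300 was predicted. Now I'll close the gripper.

Emit:
{"api": "drive_tool", "payload": {
  "delta_pos": [
    [0,0,0],
    [0,0,0],
    [0,0,0],
    [0,0,0],
    [0,0,0]
  ],
  "twist": [
    [0,0,0],
    [0,0,0],
    [0,0,0],
    [0,0,0],
    [0,0,0]
  ],
  "gripper": 0
}}

```text
time_s: 4.6
position: [0.533, -0.257, 0.0854]
tool_rot: [0.0, 0.998, -0.062, 0.0]
force: [-0.3, -0.1, 1.1]
finger_gap: 0.0176
grip_force: 58.6
```

Emit:
{"api": "drive_tool", "payload": {
  "delta_pos": [
    [0,0,0.7],
    [0,0,0.9],
    [0,0,0.9],
    [0,0.4,0.9],
    [-0.1,1,0.14],
    [-0.1,1,0.14],
    [-0.1,1,0.14],
    [-0.1,1,0.14],
    [-0.1,1,0.14],
    [-0.1,1,0.14],
    [-0.1,1,0.14],
    [-0.1,1,0.14]
  ],
  "twist": [
    [0,0,0],
    [0,0,0],
    [0,0,0],
    [0,0,0],
    [0,0,0],
    [0,0,0],
    [0,0,0],
    [0,0,0],
    [0,0,0],
    [0,0,0],
    [0,0,0],
    [0,0,0]
  ]
}}

```text
time_s: 6.1
position: [0.512, -0.0448, 0.1977]
tool_rot: [-0.0, 0.998, -0.062, -0.001]
force: [0.0, -0.1, -0.8]
finger_gap: 0.0171
grip_force: 58.5
```

Emit:
{"api": "drive_tool", "payload": {
  "delta_pos": [
    [-0.1,1,0],
    [-0.1,1,0],
    [0,1,0],
    [0,1,0],
    [0,0.8,0],
    [0,0.4,0],
    [0,0,0],
    [0,0,0]
  ],
  "twist": [
    [0,0,0],
    [0,0,0],
    [0,0,0],
    [0,0,0],
    [0,0,0],
    [0,0,0],
    [0,0,0],
    [0,0,0]
  ]
}}

```text
time_s: 7.1
position: [0.5078, 0.0827, 0.1981]
tool_rot: [0.0, 0.998, -0.062, -0.0]
force: [-0.3, 0.2, -1.0]
finger_gap: 0.0172
grip_force: 58.6
```

Run:
```python
from h import *
o=r.get_obs(); im=snap('wrist','w3'); W=cam('wrist',o); print(o['position'],o['tool_rot'],o['force'],o['time_s'])
m,b=blobs(im,(20,150,80),(32,255,255),100); print(b)
print('slot',proj(W,[.507,.1525,.095]),'org',blobs(im,(7,180,120),(17,255,255))[1])
```

```text
[0.50775501 0.08273922 0.19813554] [ 1.71265417e-04  9.98057877e-01 -6.22931112e-02 -1.17238122e-04] [-0.31305343  0.22716357 -0.97194745] 7.1
[([229.1, 233.4], [190, 176, 82, 115, 6405])]
slot [231.1185986  213.50192396] org [([352.2, 41.0], [309, 0, 87, 87, 3787])]
```

View pics/w3.png

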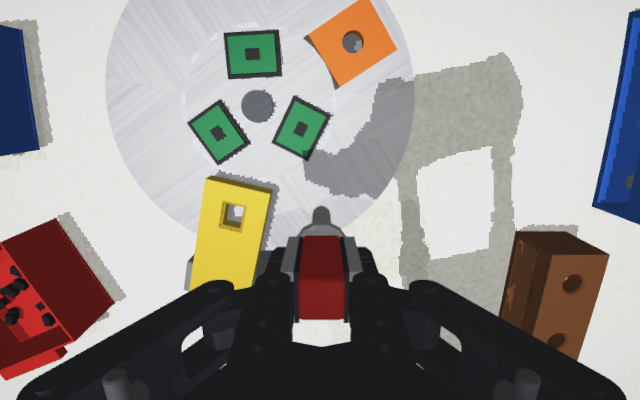

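The picture shows the slot at about (233,215), the disc axis at about (258,106), the orange hole at (352,41), and the pin tip near (321,212).

Run:
```python
from h import *
im=cv2.imread('pics/w3.png')[:,:,::-1].copy()
class O(dict):pass
o=dict(position=np.array([0.50775501,0.08273922,0.19813554]),tool_rot=np.array([1.71265417e-04,9.98057877e-01,-6.22931112e-02,-1.17238122e-04]))
W=cam('wrist',o)
print(im[215,205:262:2].tolist()); print(im[192:240:2,233].tolist())
hsv=cv2.cvtColor(im,cv2.COLOR_RGB2HSV)
m=((hsv[...,0]>20)&(hsv[...,0]<32)&(hsv[...,1]>130)&(hsv[...,2]>215)).astype(np.uint8)
sub=1-m; n,l,s,c=cv2.connectedComponentsWithStats(sub)
i=l[215,233]; print(s[i],c[i])
cs,_=cv2.findContours((l==i).astype(np.uint8),cv2.RETR_EXTERNAL,cv2.CHAIN_APPROX_NONE)
R=cv2.minAreaRect(cs[0]); P=np.array([atz(W,*p,.095) for p in cv2.boxPoints(R)]); print(R,P.mean(0),np.linalg.norm(P[1]-P[0]),np.linalg.norm(P[2]-P[1]),P[1]-P[0])
print('cent',atz(W,*c[i],.095))
print('axis cap',atz(W,258,106,.078))
t=o['position']+[0,0,-.0234-.055]; print('tip proj',proj(W,t),[proj(W,t+d).round(1) for d in([.006,0,.004],[0,.006,.004],[0,-.006,.004])])
cv2.imwrite('pics/w3c.png',cv2.resize(np.hstack([im[170:300,185:285],im[170:300,270:370]])[:,:,::-1],None,fx=4,fy=4,interpolation=cv2.INTER_CUBIC))
```

```text
[[230, 207, 76], [229, 207, 74], [230, 208, 76], [230, 209, 76], [230, 209, 76], [230, 209, 76], [230, 209, 76], [230, 209, 77], [181, 154, 51], [175, 150, 49], [96, 83, 31], [105, 99, 69], [120, 121, 123], [123, 124, 126], [135, 136, 139], [216, 218, 221], [217, 218, 219], [215, 217, 218], [209, 210, 209], [195, 167, 54], [223, 198, 70], [230, 210, 77], [230, 209, 77], [230, 210, 77], [230, 210, 77], [230, 210, 77], [230, 210, 77], [230, 209, 76], [230, 210, 77]]
[[230, 211, 78], [230, 212, 78], [230, 212, 78], [230, 210, 78], [230, 211, 78], [220, 195, 69], [178, 157, 77], [125, 127, 128], [138, 138, 141], [142, 143, 145], [134, 135, 137], [136, 137, 140], [134, 135, 138], [133, 135, 136], [116, 115, 109], [98, 85, 31], [96, 83, 29], [112, 96, 34], [184, 156, 51], [184, 157, 51], [229, 206, 75], [229, 206, 74], [228, 206, 73], [228, 205, 73]]
[218 201  29  32 685] [231.90656934 216.30218978]
((231.84396362304688, 216.3842315673828), (24.735443115234375, 28.61665153503418), 10.007980346679688) [0.50447158 0.15247677 0.095     ] 0.02374929882468911 0.01884103733394473 [ 0.02208219 -0.00874106  0.        ]
cent [0.50468025 0.15235065 0.095     ]
axis cap [0.58371175 0.12096128 0.078     ]
tip proj [320.54184498 211.90060311] [array([319.4, 205.3]), array([311.7, 214.8]), array([329.4, 212.7])]
```

View pics/w3c.png

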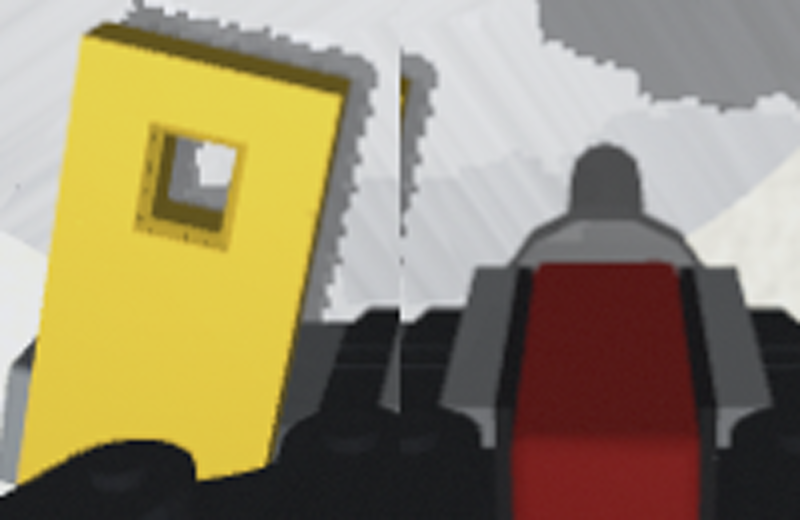

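Emit:
{"api": "drive_tool", "payload": {
  "delta_pos": [
    [-0.04,0.9,0],
    [-0.04,0.9,0],
    [-0.03,0.7,0],
    [0,0.31,-0.3],
    [0,0,-0.4],
    [0,0,0],
    [0,0,0]
  ],
  "twist": [
    [0,0,0],
    [0,0,0],
    [0,0,0],
    [0,0,0],
    [0,0,0],
    [0,0,0],
    [0,0,0]
  ]
}}

```text
time_s: 8.02
position: [0.5052, 0.1528, 0.1807]
tool_rot: [0.0, 0.998, -0.063, -0.0]
force: [-0.1, 0.2, -0.9]
finger_gap: 0.0175
grip_force: 58.7
```

```bash
cat > ang.py <<'E'
from h import *
AX=np.array([.5836,.1212]); A0=np.arctan2(.368,-.93)
def org(c):
    o=r.get_obs(); im=r.snapshot(c); cm=cam(c,o)
    m,b=blobs(im,(7,150,90),(17,255,255),40)
    out=[]
    for x in b:
        p=atz(cm,*x[0],.075)[:2]-AX; R=np.linalg.norm(p)
        if .07<R<.1: out.append((round(float((np.arctan2(p[1],p[0])-A0+np.pi)%(2*np.pi)-np.pi),3),round(float(R),4),x[1][4]))
    return round(float(o['time_s']),3),c,out,im
def go(cs=('scene','side','wrist'),save=None):
    for c in cs:
        t,c,out,im=org(c); print(t,c,out)
        if save: cv2.imwrite(f'pics/{save}_{c}.png',im[:,:,::-1])
E
python3 - <<'E'
from ang import *
o=r.get_obs(); print(o['position'],o['force'])
go()
E
```

```text
[0.50518969 0.15282395 0.18065058] [-0.12790852  0.20469452 -0.88981999]
8.025 scene [(-3.039, 0.0844, 185)]
8.075 side [(-3.018, 0.0859, 103)]
8.125 wrist []
```

Emit:
{"api": "drive_tool", "payload": {
  "delta_pos": [
    [0,0,-0.2],
    [0,0,-0.2],
    [0,0,-0.2],
    [0,0,-0.15],
    [0,0,-0.1],
    [0,0,0]
  ],
  "twist": [
    [0,0,0],
    [0,0,0],
    [0,0,0],
    [0,0,0],
    [0,0,0],
    [0,0,0]
  ]
}}

```text
time_s: 8.93
position: [0.5051, 0.1534, 0.1593]
tool_rot: [0.0, 0.998, -0.062, -0.0]
force: [-0.2, 0.3, -0.4]
finger_gap: 0.0175
grip_force: 58.7
```

Run:
```python
from ang import *
o=r.get_obs(); print(o['position'],o['force'],o['moment'])
go()
```

```text
[0.50506932 0.15337109 0.15928725] [-0.15755687  0.25968854 -0.37799594] [-0.00464177  0.02016451 -0.03064067]
8.925 scene [(-2.234, 0.0862, 172)]
8.975 side [(-2.216, 0.0863, 96)]
9.025 wrist [(-2.002, 0.0705, 1320)]
```

Emit:
{"api": "drive_tool", "payload": {
  "delta_pos": [
    [0,0,-0.1],
    [0,0,-0.1],
    [0,0,-0.02],
    [0,0,0]
  ],
  "twist": [
    [0,0,0],
    [0,0,0],
    [0,0,0],
    [0,0,0]
  ]
}}

```text
time_s: 9.57
position: [0.5051, 0.1534, 0.1539]
tool_rot: [0.0, 0.998, -0.062, -0.0]
force: [0.0, -0.3, -1.1]
finger_gap: 0.0173
grip_force: 58.7
```

Run:
```python
from ang import *
o=r.get_obs(); print(o['position'],o['force'],o['moment'])
go(('scene','wrist'))
```

```text
[0.5051223  0.15335737 0.15392888] [ 0.02379188 -0.32862571 -1.05236937] [-0.00259255  0.01603594  0.04557354]
9.575 scene [(-1.667, 0.0872, 160)]
9.625 wrist [(-1.637, 0.085, 5770)]
```

Emit:
{"api": "drive_tool", "payload": {
  "delta_pos": [
    [0,0,-0.03],
    [0,0,-0.01]
  ],
  "twist": [
    [0,0,0],
    [0,0,0]
  ]
}}

```text
time_s: 9.93
position: [0.5052, 0.1532, 0.1533]
tool_rot: [0.0, 0.998, -0.062, 0.0]
force: [-0.8, -0.7, 1.2]
finger_gap: 0.017
grip_force: 58.7
```

Emit:
{"api": "drive_tool", "payload": {
  "delta_pos": [
    [0,0,-0.018],
    [0,0,0]
  ],
  "twist": [
    [0,0,0],
    [0,0,0]
  ]
}}

```text
time_s: 10.18
position: [0.5053, 0.1531, 0.153]
tool_rot: [0.0, 0.998, -0.062, 0.0]
force: [-0.8, -1.5, 2.1]
finger_gap: 0.0171
grip_force: 58.9
```

Run:
```python
from ang import *
o=r.get_obs(); print(o['position'],o['force'],o['moment'])
go(('wrist','scene','wrist'))
```

```text
[0.50531173 0.15313683 0.15301527] [-0.84071736 -1.48486359  2.10375706] [-0.37301526  0.13008295  0.00483564]
10.175 wrist [(-1.249, 0.0849, 5255)]
10.225 scene [(-1.215, 0.0867, 150)]
10.275 wrist [(-1.198, 0.085, 5166)]
```

Emit:
{"api": "drive_tool", "payload": {
  "delta_pos": [
    [0,0,-0.012],
    [0,0,0]
  ],
  "twist": [
    [0,0,0],
    [0,0,0]
  ]
}}

```text
time_s: 10.58
position: [0.5053, 0.1532, 0.1527]
tool_rot: [0.0, 0.998, -0.062, 0.0]
force: [-1.3, -3.3, 4.1]
finger_gap: 0.0173
grip_force: 59.2
```

Run:
```python
from ang import *
o=r.get_obs(); print(o['position'],o['force'],o['moment'])
go(('wrist','scene','wrist'))
```

```text
[0.50527683 0.153168   0.15266906] [-1.27411526 -3.29747086  4.11505802] [-0.63716614  0.22862175 -0.04966315]
10.575 wrist [(-1.091, 0.0847, 5035)]
10.625 scene [(-1.072, 0.0861, 151)]
10.675 wrist [(-1.064, 0.0847, 4990)]
```

Emit:
{"api": "drive_tool", "payload": {
  "delta_pos": [
    [0,0,0],
    [0,0,0],
    [0,0,0],
    [0,0,0]
  ],
  "twist": [
    [0,0,0],
    [0,0,0],
    [0,0,0],
    [0,0,0]
  ]
}}

```text
time_s: 11.22
position: [0.5052, 0.1533, 0.1525]
tool_rot: [0.0, 0.998, -0.062, 0.0]
force: [-1.4, -2.7, 4.6]
finger_gap: 0.0177
grip_force: 59.3
```

Run:
```python
from ang import *
o=r.get_obs(); print(o['position'],o['force'],o['moment'])
go(('wrist','scene','wrist'))
```

```text
[0.50521263 0.15325549 0.15250846] [-1.3887711  -2.6546237   4.55023569] [-0.79200697  0.31186152 -0.01416423]
11.225 wrist [(-0.957, 0.0845, 4828)]
11.275 scene [(-0.941, 0.0866, 153)]
11.325 wrist [(-0.938, 0.0846, 4809)]
```

Emit:
{"api": "drive_tool", "payload": {
  "delta_pos": [
    [0,0,-0.002],
    [0,0,0],
    [0,0,0],
    [0,0,0],
    [0,0,0],
    [0,0,0],
    [0,0,0],
    [0,0,0],
    [0,0,0],
    [0,0,0]
  ],
  "twist": [
    [0,0,0],
    [0,0,0],
    [0,0,0],
    [0,0,0],
    [0,0,0],
    [0,0,0],
    [0,0,0],
    [0,0,0],
    [0,0,0],
    [0,0,0]
  ]
}}

```text
time_s: 12.62
position: [0.5052, 0.1533, 0.1525]
tool_rot: [0.0, 0.998, -0.062, 0.0]
force: [-1.1, -3.3, 5.5]
finger_gap: 0.017
grip_force: 59.3
```

Run:
```python
from ang import *
o=r.get_obs(); print(o['position'],o['force'],o['moment'])
go(('wrist','scene','wrist'))
```

```text
[0.50521672 0.15325396 0.15247744] [-1.08718503 -3.26176898  5.49894766] [-0.74581793  0.25983254 -0.02647313]
12.625 wrist [(-0.719, 0.0843, 4579)]
12.675 scene [(-0.713, 0.086, 147)]
12.725 wrist [(-0.702, 0.0842, 4562)]
```

Emit:
{"api": "drive_tool", "payload": {
  "delta_pos": [
    [0,0,-0.002],
    [0,0,0],
    [0,0,0],
    [0,0,0],
    [0,0,0],
    [0,0,0],
    [0,0,0],
    [0,0,0],
    [0,0,0],
    [0,0,0],
    [0,0,0],
    [0,0,0]
  ],
  "twist": [
    [0,0,0],
    [0,0,0],
    [0,0,0],
    [0,0,0],
    [0,0,0],
    [0,0,0],
    [0,0,0],
    [0,0,0],
    [0,0,0],
    [0,0,0],
    [0,0,0],
    [0,0,0]
  ]
}}

```text
time_s: 14.28
position: [0.5053, 0.1532, 0.1525]
tool_rot: [0.0, 0.998, -0.062, 0.0]
force: [-1.6, -3.3, 5.7]
finger_gap: 0.0176
grip_force: 59.3
```

Run:
```python
from ang import *
o=r.get_obs(); print(o['position'],o['force'],o['moment'])
go(('wrist','scene','wrist'))
```

```text
[0.50525763 0.1532411  0.1524836 ] [-1.63372909 -3.3333097   5.66386054] [-0.69505025  0.33393814 -0.01998573]
14.275 wrist [(-0.505, 0.0861, 3527)]
14.325 scene [(-0.546, 0.088, 86)]
14.375 wrist [(-0.496, 0.0862, 3394)]
```

Emit:
{"api": "drive_tool", "payload": {
  "delta_pos": [
    [0,0,0],
    [0,0,0],
    [0,0,0],
    [0,0,0],
    [0,0,0],
    [0,0,0],
    [0,0,0],
    [0,0,0],
    [0,0,0],
    [0,0,0],
    [0,0,0],
    [0,0,0]
  ],
  "twist": [
    [0,0,0],
    [0,0,0],
    [0,0,0],
    [0,0,0],
    [0,0,0],
    [0,0,0],
    [0,0,0],
    [0,0,0],
    [0,0,0],
    [0,0,0],
    [0,0,0],
    [0,0,0]
  ]
}}

```text
time_s: 15.92
position: [0.5052, 0.1532, 0.1525]
tool_rot: [0.0, 0.998, -0.062, 0.0]
force: [-1.0, -2.7, 5.2]
finger_gap: 0.017
grip_force: 59.3
```

Run:
```python
from ang import *
o=r.get_obs(); print(o['position'],o['force'],o['moment'])
go(('wrist','scene','side'),'p')
```

```text
[0.50524452 0.15324806 0.15245767] [-1.00985413 -2.65559837  5.17815386] [-0.69934583  0.31187822  0.05645108]
15.925 wrist [(-0.363, 0.0848, 1541)]
15.975 scene []
16.025 side []
```

View pics/p_wrist.png

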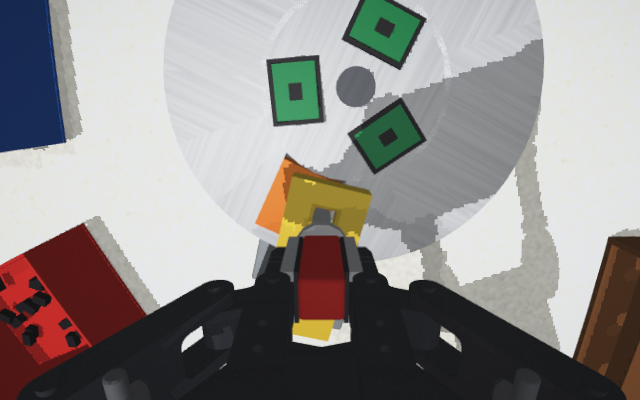

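The orange insert at (285,205) is creeping under the guide. From here I'll track the angle by the green boards, referred to the hole in w3.

```bash
cat > grn.py <<'E'
from ang import *
W3=dict(position=np.array([0.50775501,0.08273922,0.19813554]),tool_rot=np.array([1.71265417e-04,9.98057877e-01,-6.22931112e-02,-1.17238122e-04]))
wr=lambda a:(a+np.pi)%(2*np.pi)-np.pi
def pol(cm,u,v,z):
    p=atz(cm,u,v,z)[:2]-AX; return wr(np.arctan2(p[1],p[0])-A0),np.linalg.norm(p)
def greens(im,cm):
    hsv=(45,90,40),(90,255,255)
    return [pol(cm,*x[0],.080)+(x[1][4],) for x in blobs(im,*hsv,300)[1]]
im3=cv2.imread('pics/w3.png')[:,:,::-1].copy(); c3=cam('wrist',W3)
hole=pol(c3,352.5,41.5,.073); ref=[wr(g[0]-hole[0]) for g in greens(im3,c3) if g[1]<.06]
def th(im,o):
    out=[]
    for a,R,s in greens(im,cam('wrist',o)):
        if R<.06:
            d=[wr(a-x) for x in ref]; out.append([round(float(x),3) for x in d])
    return out
def est(im,o):
    t=th(im,o); best=None
    for c in t[0]:
        e=[min(row,key=lambda x:abs(wr(x-c))) for row in t]; s=np.ptp(e)
        if best is None or s<best[0]: best=(s,np.mean(e))
    return best
E
python3 - <<'E'
from grn import *
print('hole',hole,'ref',ref)
o=r.get_obs(); im=cv2.imread('pics/p_wrist.png')[:,:,::-1].copy(); print(th(im,o),est(im,o))
im=r.snapshot('wrist'); print(o['time_s'],th(im,o)); print(r.get_obs()['time_s'],r.get_obs()['force'])
E
```

```text
hole (np.float64(2.4000783487875994), np.float64(0.08503600164740661)) ref [np.float64(1.0492745069999376), np.float64(-1.0478248503655871), np.float64(3.112941400481583)]
[[1.91, -2.277, -0.154], [-2.306, -0.209, 1.913], [-0.203, 1.894, -2.267]] (np.float64(0.019000000000000128), np.float64(1.9056666666666666))
16.075 [[1.931, -2.255, -0.132], [-2.284, -0.187, 1.935], [-0.181, 1.916, -2.245]]
16.125 [-0.97691839 -3.17225806  5.04502073]
```

Emit:
{"api": "drive_tool", "payload": {
  "delta_pos": [
    [0,0,0],
    [0,0,0],
    [0,0,0],
    [0,0,0],
    [0,0,0],
    [0,0,0]
  ],
  "twist": [
    [0,0,0],
    [0,0,0],
    [0,0,0],
    [0,0,0],
    [0,0,0],
    [0,0,0]
  ]
}}

```text
time_s: 16.88
position: [0.5052, 0.1532, 0.1524]
tool_rot: [0.0, 0.998, -0.062, 0.0]
force: [-1.3, -2.6, 4.6]
finger_gap: 0.0176
grip_force: 59.2
```

```bash
cat > q.py <<'E'
from grn import *
o=r.get_obs(); im=r.snapshot('wrist'); print(o['time_s'],o['position'].round(4),o['force'].round(1),[min(x,key=abs) for x in th(im,o)])
E
python3 q.py
```

```text
16.875 [0.5052 0.1532 0.1524] [-1.3 -2.6  4.6] [-0.014, -0.065, -0.054]
```

Emit:
{"api": "drive_tool", "payload": {
  "delta_pos": [
    [0,0,0],
    [0,0,0]
  ],
  "twist": [
    [0,0,0],
    [0,0,0]
  ]
}}

```text
time_s: 17.18
position: [0.5046, 0.153, 0.1512]
tool_rot: [0.001, 0.998, -0.062, -0.001]
force: [-1.2, -4.0, 0.9]
finger_gap: 0.0174
grip_force: 59.1
```

```bash
python3 q.py
```

```text
17.175 [0.5046 0.153  0.1512] [-1.2 -4.   0.9] [0.068, 0.024, 0.039]
```

It has dropped in: fz fell from 4.6 to 0.9 N and the shank holds the disc with about 4 N. I'll push down in small steps.

Emit:
{"api": "drive_tool", "payload": {
  "delta_pos": [
    [0,0,-0.06],
    [0,0,-0.06],
    [0,0,-0.04]
  ],
  "twist": [
    [0,0,0],
    [0,0,0],
    [0,0,0]
  ]
}}

```text
time_s: 17.6
position: [0.5051, 0.1533, 0.1481]
tool_rot: [0.0, 0.998, -0.062, -0.0]
force: [-1.9, -3.9, 1.2]
finger_gap: 0.017
grip_force: 59.0
```

```bash
python3 q.py
```

```text
17.6 [0.5051 0.1533 0.1481] [-1.9 -3.9  1.2] [0.057, 0.015, 0.03]
```

Emit:
{"api": "drive_tool", "payload": {
  "delta_pos": [
    [0,0,-0.12],
    [0,0,-0.15],
    [0,0,-0.15],
    [0,0,-0.12],
    [0,0,0]
  ],
  "twist": [
    [0,0,0],
    [0,0,0],
    [0,0,0],
    [0,0,0],
    [0,0,0]
  ]
}}

```text
time_s: 18.27
position: [0.505, 0.1533, 0.1341]
tool_rot: [0.0, 0.998, -0.062, -0.0]
force: [-0.5, -3.9, -2.8]
finger_gap: 0.0174
grip_force: 59.0
```

Emit:
{"api": "drive_tool", "payload": {
  "delta_pos": [
    [0,0,-0.1],
    [0,0,-0.1],
    [0,0,-0.1],
    [0,0,0]
  ],
  "twist": [
    [0,0,0],
    [0,0,0],
    [0,0,0],
    [0,0,0]
  ]
}}

```text
time_s: 18.77
position: [0.5051, 0.1533, 0.1268]
tool_rot: [0.0, 0.998, -0.062, -0.0]
force: [-0.8, -3.4, 0.5]
finger_gap: 0.0176
grip_force: 59.1
```

Emit:
{"api": "drive_tool", "payload": {
  "delta_pos": [
    [0,0,-0.1],
    [0,0,-0.1],
    [0,0,-0.08],
    [0,0,-0.02],
    [0,0,0]
  ],
  "twist": [
    [0,0,0],
    [0,0,0],
    [0,0,0],
    [0,0,0],
    [0,0,0]
  ]
}}

```text
time_s: 19.4
position: [0.5051, 0.1534, 0.1196]
tool_rot: [-0.0, 0.998, -0.062, -0.0]
force: [-1.5, -3.5, 0.5]
finger_gap: 0.0174
grip_force: 59.1
```

Emit:
{"api": "drive_tool", "payload": {
  "delta_pos": [
    [0,0,-0.04],
    [0,0,-0.02],
    [0,0,0]
  ],
  "twist": [
    [0,0,0],
    [0,0,0],
    [0,0,0]
  ]
}}

```text
time_s: 19.77
position: [0.5052, 0.1534, 0.1185]
tool_rot: [-0.0, 0.998, -0.062, 0.0]
force: [-1.8, -4.7, 3.5]
finger_gap: 0.0173
grip_force: 59.5
```

Emit:
{"api": "drive_tool", "payload": {
  "delta_pos": [
    [0,0,-0.02],
    [0,0,0]
  ],
  "twist": [
    [0,0,0],
    [0,0,0]
  ]
}}

```text
time_s: 20.02
position: [0.5052, 0.1534, 0.1184]
tool_rot: [-0.0, 0.998, -0.062, 0.0]
force: [-2.9, -4.3, 5.1]
finger_gap: 0.017
grip_force: 59.7
```

Emit:
{"api": "drive_tool", "payload": {
  "delta_pos": [
    [0,0,0],
    [0,0,0],
    [0,0,0],
    [0,0,0],
    [0,0,0.2],
    [0,0,0.6],
    [0,0,0.9],
    [0,0,0.9],
    [0,0,0.6],
    [0,0,0]
  ],
  "twist": [
    [0,0,0],
    [0,0,0],
    [0,0,0],
    [0,0,0],
    [0,0,0],
    [0,0,0],
    [0,0,0],
    [0,0,0],
    [0,0,0],
    [0,0,0]
  ],
  "gripper": 65
}}

```text
time_s: 21.28
position: [0.5058, 0.1535, 0.1997]
tool_rot: [-0.0, 0.998, -0.062, 0.002]
force: [-0.6, 0.0, -0.2]
finger_gap: 0.0558
grip_force: 0.0
```

```bash
python3 q.py
python3 - <<'E'
from h import *
o=r.get_obs(); w=snap('wrist','e_w'); s=snap('scene','e_s'); d=snap('side','e_d'); W=cam('wrist',o)
m,b=blobs(w,(0,120,50),(8,255,255),100); print(b,[proj(W,[.505,.153,z]).round(1) for z in(.146,.101)])
f=lambda a:cv2.resize(a,(400,260),interpolation=cv2.INTER_CUBIC)
cv2.imwrite('pics/e.png',np.vstack([cv2.resize(w[100:360,100:500],(800,300+0))[...,::-1],np.hstack([f(s[110:280,230:490]),f(d[110:280,200:460])])[...,::-1]]))
E
```

```text
21.275 [0.5058 0.1535 0.1997] [-0.6  0.  -0.2] [0.113, 0.046, 0.058]
[([322.2, 216.6], [308, 195, 29, 43, 1155]), ([66.9, 289.1], [0, 210, 161, 169, 13342])] [array([321.3, 226. ]), array([321.3, 204.6])]
```

View pics/e.png

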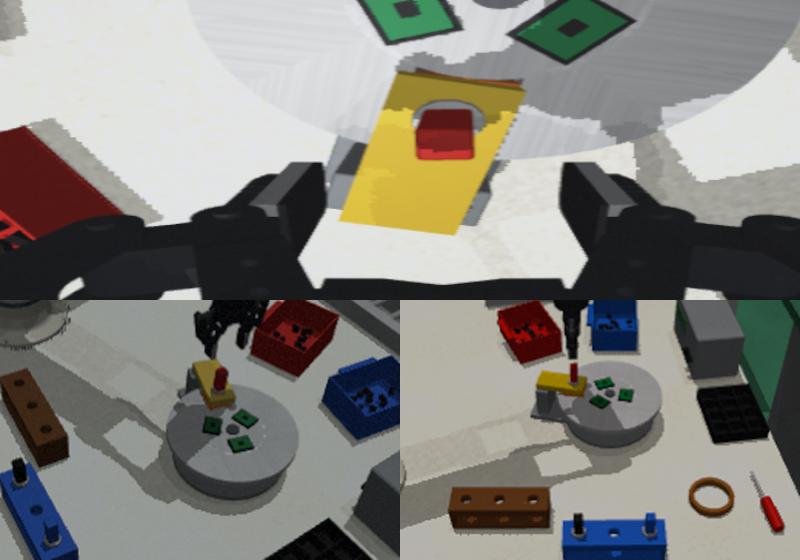

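The pin stands home with its collar on the guide, the gripper is clear, and both spares are still in the rack. One short wait will confirm the disc is still.

Emit:
{"api": "drive_tool", "payload": {
  "delta_pos": [
    [0,0,0.4],
    [0,0,0.4],
    [0,0,0],
    [0,0,0],
    [0,0,0],
    [0,0,0]
  ],
  "twist": [
    [0,0,0],
    [0,0,0],
    [0,0,0],
    [0,0,0],
    [0,0,0],
    [0,0,0]
  ]
}}

```text
time_s: 22.22
position: [0.5051, 0.1533, 0.2173]
tool_rot: [0.0, 0.998, -0.062, -0.0]
force: [0.0, 0.5, -0.2]
finger_gap: 0.0552
grip_force: 0.0
```

Run:
```python
from h import *
import cv2
s=r.snapshot('scene'); d=r.snapshot('side')
g=lambda im:[x for x in blobs(im,(45,90,40),(90,255,255),15)[1] if x[1][4]<300]
for n,a in(('e_s',s),('e_d',d)):
    e=cv2.imread(f'pics/{n}.png')[:,:,::-1].copy(); print([x[0] for x in g(e)],[x[0] for x in g(a)])
```

```text
[[300.6, 52.2], [388.8, 186.6], [386.0, 203.2], [2.3, 226.4], [560.8, 253.6], [579.2, 253.8], [583.1, 305.2], [597.5, 308.0], [446.2, 329.8], [362.0, 392.7]] [[300.0, 51.4], [388.9, 186.6], [371.4, 190.2], [385.9, 203.2], [2.3, 226.2], [562.3, 297.4]]
[[280.9, 41.4], [217.3, 49.9], [124.2, 56.2], [144.5, 57.1], [283.8, 58.5], [72.9, 63.7], [377.0, 81.5], [405.6, 89.1], [236.2, 93.7], [382.8, 118.0], [332.3, 163.9], [346.3, 171.5], [74.7, 182.0], [329.2, 175.8], [454.0, 384.0]] [[337.1, 42.0], [262.5, 41.6], [236.5, 44.1], [217.3, 47.8], [285.4, 51.6], [144.6, 56.3], [269.1, 53.9], [124.1, 56.1], [72.9, 63.7], [377.0, 81.5], [405.6, 89.0], [216.9, 95.2], [382.7, 117.8], [332.3, 163.9], [346.3, 171.5], [74.7, 182.0], [329.2, 175.8], [454.0, 384.0]]
```

The board positions have not changed in 0.9 s, so the disc is parked.

```bash
python3 -c "
from plant import r; print(r.close_job())"
```

```text
the job is handed in; nothing more can be done
None
```

The job is handed in at about 22 s: the disc was braked to roughly 0.14 rad/s, the hole stopped under the slot, the pin is fully home and released, the table stayed still, and the two spare pins were left in the rack.

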